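Gauge a milled channel and log the verdict

TASK

Take the sprung depth gauge from its stand, put its probe into the channel milled in the clamped aluminium housing and press gently until the base sits flat on the housing, and hold it there for about a second; the drag pointer keeps the depth reading. Put the gauge back upright in its stand. If the channel has the full depth (about 16 mm) push the verdict lever fully over away from the robot, if it is too shallow (about 7 mm) pull it fully over towards the robot; leave the other things alone.

Things in the scene. Friction and masses are not known exactly. Their poses are not given: they have to be found in the camera images.
- gauge: Steel depth gauge, 0.2 kg. Flat base bar 30 (x) x 64 (y) x 10 mm high, square column 20 x 20 mm on it, top 60 mm above the base's underside: grip it on its y faces, 36 mm up. A 4 mm round sprung probe sticks out 22 mm below the base's centre. Origin: centre of the underside of the base; z up the column. Starts on its stand. Gauging, the base bar lies across the channel (gauge x along housing x).
- gauge_probe (a joint): How far the probe is now pushed up into the gauge, m; 0 = fully out (22 mm below the base). Spring: about 1 N to start, 3.5 N more per 10 mm. Base flat over the channel it reads 22 mm minus the channel's depth: about 6 mm for the full-depth channel (16 mm, give or take 2), about 15 mm for the shallow one (7 mm, give or take 2).
- gauge_pointer (a joint): Drag pointer, m: the furthest the probe has been pushed up; 0 at the start, held up by friction when the probe springs out. A black tab, 6 mm wide, 4 high, on the +x face of the column, its middle 23 mm above the base's underside at 0, rising 1 to 1. Nothing resets it: pushing the probe in beyond 19 mm (base pressed down beside the channel) spoils the reading.
- housing: Milled aluminium housing, 100 mm (x) by 70 mm (y) by 40 mm high, held firmly in a low dark clamp (jaws 12 mm lower than its top, against its y sides; a screw with cross handle sticks out 81 mm to +y). Origin: on the table under the clamp's foot; the housing sits a little differently in the clamp each time (see channel_mouth). More than 22 N between gauge and housing marks it.
- channel_mouth (a point): Nominal centre of the channel's mouth, 42 mm above the clamp's origin, axes as the clamp. As the housing is clamped, its top face truly lies up to 2 mm above or below this point, the channel's middle line up to 2.5 mm to either side (y). Channel 6 mm wide (y), 70 mm long (x), closed ends, square edges; its floor is either 16 mm or 7 mm below this point.
- stand: Black gauge stand, 80 mm (x) by 100 mm (y), top 40 mm above the table, on a dark foot of 100 x 120 mm; fixed. Origin: on the table under its centre.
- stand_hole (a point): Centre of the mouth of the square hole (18 x 18 mm, 34 mm deep) in the middle of the stand's top, in the top face. The gauge stands on the top with its probe hanging in this hole, any way round.
- lever (a joint): Verdict lever, angle in rad, about 0.5 (upright, undecided) at the start; 0 = fully over towards the robot (lever base's -x), 1.0 = fully over away from the robot (+x). The stick swings about a level hinge along the base's y and stays where it is left; it moves freely at a light push (below 3 N) and has a firm stop at either end.
- lever_tip (a point): Centre of the black ball knob (26 mm across) at the end of the lever's stick (10 mm thick), 80 mm from the hinge. It moves with the lever: 102 mm above the table when upright, 92 mm at either end, where it is 38 mm to the front or back of the hinge.
- lever_base: Grey block, 70 mm (x) by 50 mm (y) by 25 mm high, that carries the lever; fixed. Origin: on the table under its centre; the lever's hinge lies 22 mm straight above it. Its +x points away from the robot, within about 30 degrees.
- screwdriver: Bystander: screwdriver lying on the table.
- wire_spool: Bystander: copper wire spool, 56 mm across, 38 mm high.
- connector: Bystander: brass connector, 22 mm across, 26 mm high, standing by the gauge stand.
- collar: Bystander: steel ring, 28 mm across, 12 mm high, lying by the lever.
- offcut: Bystander: aluminium offcut 50 x 30 x 20 mm.
- jar: Bystander: small clear jar, 52 mm across, 55 mm high.
- wrench: Bystander: wrench, 130 mm long, lying on the table.
Mind the look-alikes: they are no part of the job. Leave any blue or brown look-alike of the housing alone.

How it is judged:
By the outcome, as a careful person would: the job done as asked, in the order asked, and still so for the second after the job is handed in, with the robot touching nothing.
It also fails if it takes over 72 s, if anything falls off the work surface, if the arm or the gripper's body presses on something with over 40 N, if the wrist force passes 120 N, or if a joint passes its speed limit or range.

ROBOT

A 7-joint arm with a two-finger parallel gripper is mounted at the origin on the work surface. World frame = base frame: x ahead of the robot, y to its left, z up, the work surface at z = 0. Lengths are in m, angles in rad, forces in N, time in s.
With the tool pointing down it reaches from about 0.35 to 0.9 m from the base axis. Payload 8.1 kg.
Tool frame: the origin (TCP) lies at the centre of the arm's flange, where the gripper is bolted on; the fingertips stand 178 mm ahead of it and the grasp point (between the pads) lies 159 mm ahead of it; z points along the fingers, y is the direction in which the jaws open and shut (so a half turn about z gives the same grasp; the last joint's range is limited). The gripper opens to 92 mm and grips with 3 to 60 N. Pads are 19 mm wide; open, the fingers measure 130 mm over their backs; the gripper's body (75 mm by 190 mm) begins 47 mm behind the grasp point.
Start: joints at [1.058, 0.434, 0.025, 1.573, -0.012, 1.134, -0.075], TCP at [0.249, -0.573, 0.405] pointing down, gripper open.
Joint ranges: [-2.62, 2.62], [-0.44, 2.09], [-1.27, 1.32], [0.08, 2.57], [-1.32, 4.46], [0.12, 2], [-2.74, 2.74]. Speed limits (rad/s): [2.22, 2.22, 3.01, 3.01, 3.14, 3.14, 3.14].

INTERFACE

Orientations are given as a rotation vector (axis times angle).
In Python, from cell import arm gives the robot as it stands. The module is installed in compiled form; this text tells all that it offers.
- The arm moves only by the tool move_arm, never from a script. Its argument "steps" is a list of rows, each a list of 4 numbers: the shift along the tool's x, y, z in mm, then the turn about the tool's z in rad. In form: [[x, y, z, twist], ...]. A call has 1 to 20 rows; each row is the pose to reach, as a shift and turn from the pose commanded when the call began, along the tool's axes at that moment; what a row does not reach only later rows make up. A row lasts 1/8 s, in which the tool goes at most 62.5 mm and 10.7 degrees, less where a joint would pass 70% of its speed; a pose out of reach is approached as far as the arm can. A call with a gripper value outside its range is refused whole. "grip" is the finger opening in mm, from 0 to 91.8, set as the call begins (left out, the last holds). The fingers move at their own pace and stop on an object; "grip_force" is the grip in N (left out, the last holds). Time passes only in rows, so rows that repeat a pose let the fingers close. It gives the time, the measured TCP pose, the force and the opening at its end, in the units of the state.
- arm.observe(): the state, without advancing time (a new reading comes with each control period).
- arm.get_image(name): name is "scene" or "top"; returns the picture (420x560x3 uint8, red, green, blue); there is no depth.
- arm.camera_info(name): a dict with "mtx" (3x3 intrinsics, pixels), "dist_coeffs" ([k1, k2, p1, p2, k3] as OpenCV has them; the pictures are not rectified), "pose" (4x4, takes a point from camera to world coordinates). Camera axes: x right, y down, z forward; pixel columns grow to the right and rows downward; lengths in m; the calibration is good to about 2 mm. A picture is of the moment at which its call begins. camera_info takes no time and is no camera call.
- arm.sign_off(): hands the job in, once; it reports no verdict.
The state is a dict: "clock": time; "joints": joint angles; "dq": joint speeds; "joint_efforts": joint torques, N m; "position": TCP position; "ee_rot": TCP orientation; "force": force on the tool from outside, world axes, zero at the start; "ft_torque": the same for the moment, N m; "width": opening from 0.0 (shut) to 1.0 (fully open).
Only numpy, scipy, OpenCV 4.12 (cv2) and the standard library are available. Lean on these libraries where they do the work, as an engineer would, in place of code of your own. Each camera call takes 0.05 s, during which the arm holds its last target.

## Working session

There is one attempt and no reset: what is moved stays moved. The work goes in short steps, Python scripts to look and compute and a tool call to move; the robot and the scene stay as the last step left them, time stands still between calls to the robot, and variables do not carry over. Pictures are saved under pics/ and viewed, and the job is handed in when it is done.

Besides the shell and the picture viewer there is one more tool, called after "Call:" as name([rows], argument=value, ...), one row to a line, values as JSON. move_arm: Moves the arm, as the interface text tells. Its arguments: {"type":"object","properties":{"steps":{"type":"array"},"grip":{"type":"number"},"grip_force":{"type":"number"}},"required":["steps"]}

```bash
mkdir -p pics; ls
python3 - <<'E'
from cell import arm
import cv2, numpy as np
print(arm.observe())
for n in ("scene","top"):
    im=arm.get_image(n); cv2.imwrite(f"pics/{n}0.png",cv2.cvtColor(im,cv2.COLOR_RGB2BGR))
    i=arm.camera_info(n); print(n,i)
E
```

```text
pics
{'clock': 0.0, 'joints': array([ 1.0583818 ,  0.43524383,  0.02499646,  1.57413642, -0.01161155,
        1.13398813, -0.07507787]), 'dq': array([-0.00045028, -0.00051712, -0.00037747,  0.00116468,  0.00020833,
        0.00170126,  0.00208653]), 'joint_efforts': array([-3.44534385e-05, -6.67844796e+01,  9.84750912e-01, -3.14457464e+01,
       -6.04730565e-02,  4.31915629e-02,  1.73208823e-04]), 'position': array([ 0.24888871, -0.57304161,  0.40391685]), 'ee_rot': array([-3.07436653e+00, -6.38808237e-01,  7.45172693e-04]), 'force': array([0.26313881, 0.75537272, 0.55650001]), 'ft_torque': array([-0.06573053, -0.03325307, -0.00572559]), 'width': 1.0001440275323956}
scene {'mtx': array([[447.37935584,   0.        , 276.32642189],
       [  0.        , 447.37935584, 201.95897743],
       [  0.        ,   0.        ,   1.        ]]), 'dist_coeffs': array([-0.05150221,  0.        ,  0.        ,  0.        ,  0.        ]), 'pose': array([[ 0.84712897,  0.28362521, -0.44936539,  1.03364118],
       [ 0.5311389 , -0.47779565,  0.69971622, -0.74951509],
       [-0.01624767, -0.83142532, -0.55539892,  0.6579294 ],
       [ 0.        ,  0.        ,  0.        ,  1.        ]])}
top {'mtx': array([[439.59309285,   0.        , 266.74072006],
       [  0.        , 439.59309285, 211.93738544],
       [  0.        ,   0.        ,   1.        ]]), 'dist_coeffs': array([0.00734289, 0.        , 0.        , 0.        , 0.        ]), 'pose': array([[-0.01626154, -0.99189725,  0.12599766,  0.45614031],
       [-0.99970781,  0.01387529, -0.01979337, -0.01405146],
       [ 0.01788474, -0.12628271, -0.99183306,  1.09134906],
       [ 0.        ,  0.        ,  0.        ,  1.        ]])}
```

View pics/scene0.png

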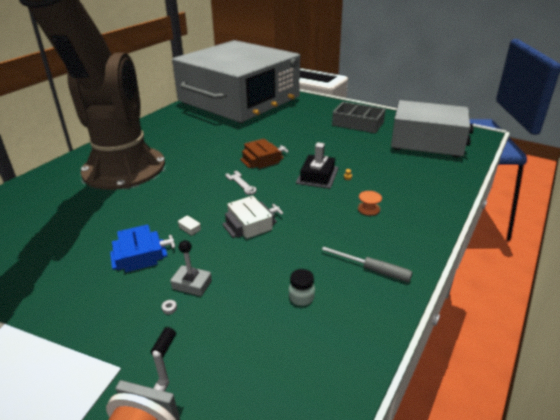

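View pics/top0.png

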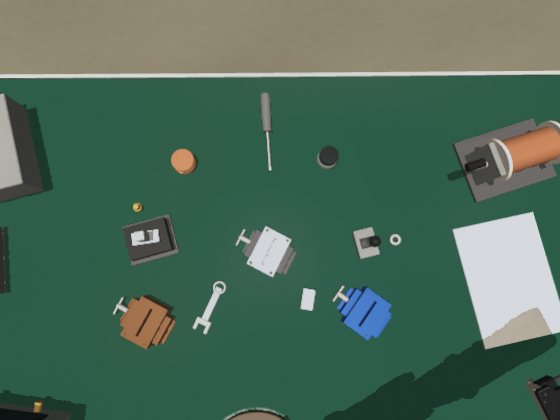

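The white/aluminium housing is at about (268,252) in the top view, the stand and gauge at (150,239), and the lever at (367,243). Next I'll zoom in.

Run:
```python
import cv2, numpy as np
t=cv2.imread("pics/top0.png"); s=cv2.imread("pics/scene0.png")
def crop(im,x,y,w,h,k): return cv2.resize(im[y:y+h,x:x+w],None,fx=k,fy=k,interpolation=cv2.INTER_CUBIC)
a=crop(t,225,215,80,70,5); b=crop(t,115,205,80,70,5); c=crop(t,340,210,80,70,5); d=crop(s,215,180,80,70,5)
cv2.imwrite("pics/z0.png",np.vstack([np.hstack([a,b]),np.hstack([c,d])])[:600] if 0 else cv2.resize(np.vstack([np.hstack([a,b]),np.hstack([c,d])]),(684,600)))
e=crop(s,290,135,70,60,5); f=crop(s,160,230,70,75,4)
cv2.imwrite("pics/z1.png",np.hstack([e,f]) if 0 else np.hstack([e,cv2.resize(f,(280,300))]))
```

```text
(no output)
```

View pics/z0.png

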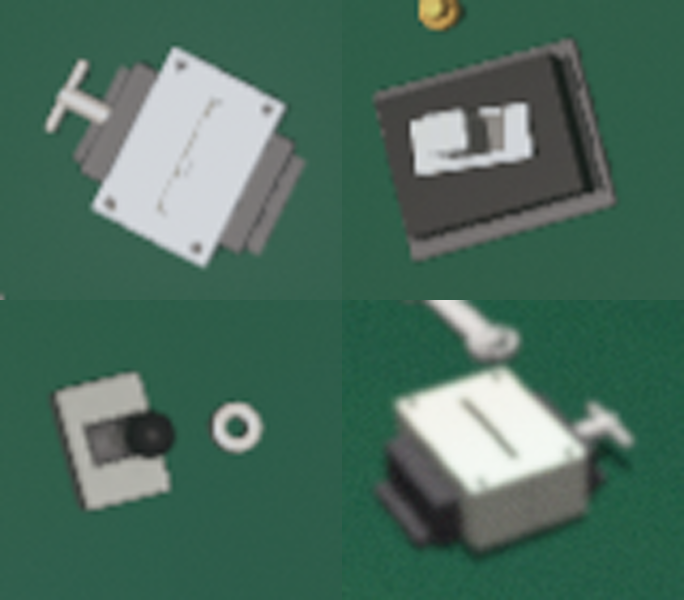

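View pics/z1.png

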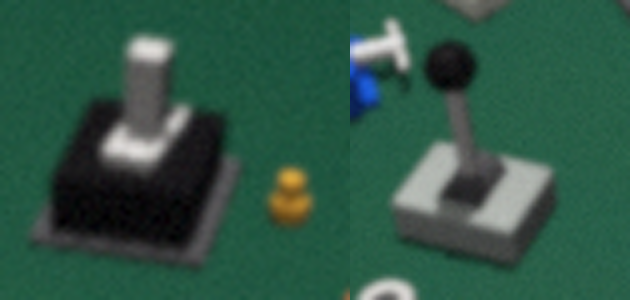

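```bash
cat > h.py <<'E'
import cv2, numpy as np
from cell import arm
from scipy.spatial.transform import Rotation as R
def und(n,p):
    i=arm.camera_info(n); return cv2.undistortPoints(np.float64(p).reshape(-1,1,2),i["mtx"],i["dist_coeffs"]).reshape(-1,2)
def ray(n,p):
    T=arm.camera_info(n)["pose"]; q=und(n,p); d=np.c_[q,np.ones(len(q))]@T[:3,:3].T
    return T[:3,3],d/np.linalg.norm(d,axis=1)[:,None]
def plane(n,p,z):
    o,d=ray(n,p); return o+d*((z-o[2])/d[:,2])[:,None]
def tri(p,q):
    o1,d1=ray("top",[p]);o2,d2=ray("scene",[q]);A=np.zeros((3,3));b=np.zeros(3)
    P=[]
    for o,d in((o1,d1[0]),(o2,d2[0])):
        M=np.eye(3)-np.outer(d,d);A+=M;b+=M@o;P.append((o,M))
    x=np.linalg.solve(A,b); return x,[np.linalg.norm(M@(x-o)) for o,M in P]
def proj(n,X):
    i=arm.camera_info(n);T=np.linalg.inv(i["pose"]);r,_=cv2.Rodrigues(T[:3,:3])
    return cv2.projectPoints(np.float64(X).reshape(-1,1,3),r,T[:3,3],i["mtx"],i["dist_coeffs"])[0].reshape(-1,2)
def tool():
    s=arm.observe(); return s,np.array(s["position"]),R.from_rotvec(s["ee_rot"]).as_matrix()
E
python3 - <<'E'
from h import *
t=cv2.imread("pics/top0.png"); s=cv2.imread("pics/scene0.png")
def big(im,roi,th,lo=None):
    x,y,w,h=roi; g=im[y:y+h,x:x+w].min(axis=2); m=(g>th).astype(np.uint8)
    c,_=cv2.findContours(m,cv2.RETR_EXTERNAL,cv2.CHAIN_APPROX_NONE); c=max(c,key=cv2.contourArea)
    return c+np.array([x,y])
# housing top
for th in(140,165,190):
    c=big(t,(225,215,80,70),th); r=cv2.minAreaRect(c); b=cv2.boxPoints(r); W=plane("top",b,.042)
    print(th,r,np.round(W.mean(0),4), [np.round(np.linalg.norm(W[i]-W[i-1]),4) for i in range(4)]); print(np.round(W,4).tolist())
# gauge bits
for th in(100,140,165):
    c=big(t,(130,225,35,30),th); print("g",th,cv2.minAreaRect(c),cv2.contourArea(c))
# lever base, knob
g=t[210:280,340:420]; m=((g.min(2)>90)).astype(np.uint8); n,l,st,ce=cv2.connectedComponentsWithStats(m); print(st,ce+[340,210])
c=big(t,(345,222,36,42),90); b=cv2.boxPoints(cv2.minAreaRect(c)); print("lever",b,plane("top",b,.025)); 
m=((g.max(2)<45)).astype(np.uint8); n,l,st,ce=cv2.connectedComponentsWithStats(m); print(st,ce+[340,210])
g=s[230:305,160:230]; m=((g.max(2)<45)).astype(np.uint8); n,l,st,ce=cv2.connectedComponentsWithStats(m); print(st,ce+[160,230])
np.set_printoptions(linewidth=250)
print(t[228:252,128:165].min(2))
E
```

```text
140 ((268.70001220703125, 251.10000610351562), (29.963308334350586, 42.48529052734375), 26.56505012512207) [ 0.4957 -0.0382  0.042 ] [np.float64(0.0708), np.float64(0.101), np.float64(0.0717), np.float64(0.1008)]
[[0.4672, 0.0166, 0.042], [0.557, -0.0298, 0.042], [0.5239, -0.0934, 0.042], [0.4348, -0.0463, 0.042]]
165 ((268.4000244140625, 251.20001220703125), (29.516094207763672, 42.0380744934082), 26.56505012512207) [ 0.4955 -0.0375  0.042 ] [np.float64(0.0698), np.float64(0.1), np.float64(0.0706), np.float64(0.0997)]
[[0.4672, 0.0166, 0.042], [0.556, -0.0293, 0.042], [0.5234, -0.0919, 0.042], [0.4353, -0.0454, 0.042]]
190 ((268.4000244140625, 251.2000274658203), (28.621667861938477, 41.14365005493164), 26.56505012512207) [ 0.4955 -0.0375  0.042 ] [np.float64(0.0677), np.float64(0.0978), np.float64(0.0684), np.float64(0.0976)]
[[0.4677, 0.0152, 0.042], [0.5546, -0.0298, 0.042], [0.523, -0.0905, 0.042], [0.4367, -0.0449, 0.042]]
g 100 ((144.89883422851562, 236.59246826171875), (14.217347145080566, 28.20661163330078), 81.25383758544922) 292.5
g 140 ((144.47999572753906, 236.8599853515
[... 3883 characters left out ...]
69  68  69  69  69  70  70  68  69  68  70  69  68  68  69  69  70  69  69  70  69  69  70  70]
 [ 66  65  67  67  68  67  67  66  66  68  67  68  68  68  69  68  69  69  69  68  68  69  69  69  70  70  70  68  70  70  69  70  70  70  70  70  70]
 [ 67  67  66  67  67  66  68  67  68  68  69  69  69  68  69  69  69  67  68  69  69  69  69  68  69  68  70  69  70  70  70  71  70  71  69  70  70]
 [ 66  67  66  66  67  67  65  68  68  69  68  68  68  68  69  69  69  68  69  69  70  69  69  69  69  68  70  70  71  70  69  71  70  71  70  70  62]
 [ 66  67  66  68  67  66  67  68  69  69  69  69  70  69  69  69  69  69  68  69  69  69  68  69  69  71  71  69  71  70  71  70  66  60  55  53  40]]
```

Run:
```python
from h import *
np.set_printoptions(suppress=True,precision=4)
t=cv2.imread("pics/top0.png").min(2).astype(float)
def cross(v,th,rev=False):
    idx=range(len(v)-1)
    if rev: idx=reversed(list(idx))
    for i in idx:
        if (v[i]-th)*(v[i+1]-th)<=0 and v[i]!=v[i+1]: return i+(th-v[i])/(v[i+1]-v[i])
# bottom edge
bt=np.array([[c,225+cross(t[225:252,c],138,True)] for c in range(134,158)])
rt=np.array([[130+cross(t[r,130:166],138,True),r] for r in range(231,239)])
tp=np.array([[c,224+cross(t[224:250,c],138)] for c in range(154,158)])
B=plane("top",bt,.05);Rr=plane("top",rt,.05);Tt=plane("top",tp,.05)
pb=np.polyfit(B[:,1],B[:,0],1); pr=np.polyfit(Rr[:,0],Rr[:,1],1)
print("bottom slope",np.degrees(np.arctan(pb[0])),"right slope",np.degrees(np.arctan(-pr[0])))
th=np.arctan(pb[0]); ey=np.array([np.sin(th),np.cos(th)]); ex=np.array([np.cos(th),-np.sin(th)])
print("width",(Tt[:,:2]@ex).mean()-(B[:,:2]@ex).mean(), "bottom",(B[:,:2]@ex).mean(),"right",(Rr[:,:2]@ey).mean())
xb=(B[:,:2]@ex).mean()+.015; yb=(Rr[:,:2]@ey).mean()+.032
C=ex*xb+ey*yb; print("gauge centre from bar",C,"ex",ex,"ey",ey)
# column top prediction & check in both
for n in("top","scene"):
    P=[np.r_[C+a*ex*.01+b*ey*.01,.1] for a,b in((-1,-1),(1,-1),(1,1),(-1,1))]
    Q=[np.r_[C+a*ex*.015+b*ey*.032,.05] for a,b in((-1,-1),(1,-1),(1,1),(-1,1))]
    im=cv2.imread(f"pics/{n}0.png"); k=10; x0,y0=(120,215) if n=="top" else (290,135)
    cr=cv2.resize(im[y0:y0+55,x0:x0+60],None,fx=k,fy=k,interpolation=cv2.INTER_CUBIC)
    for X,col in((P,(0,0,255)),(Q,(255,0,0))):
        p=((proj(n,X)-[x0,y0]+.5)*k).astype(int); cv2.polylines(cr,[p],True,col,1)
    cv2.imwrite(f"pics/ov_{n}.png",cr)
```

```text
bottom slope -8.085739457730874 right slope -9.342267704386527
width 0.030903722743294892 bottom 0.5479311686545147 right 0.1444779715369143
gauge centre from bar [0.5325 0.2539] ex [0.9901 0.1407] ey [-0.1407  0.9901]
```

View pics/ov_top.png

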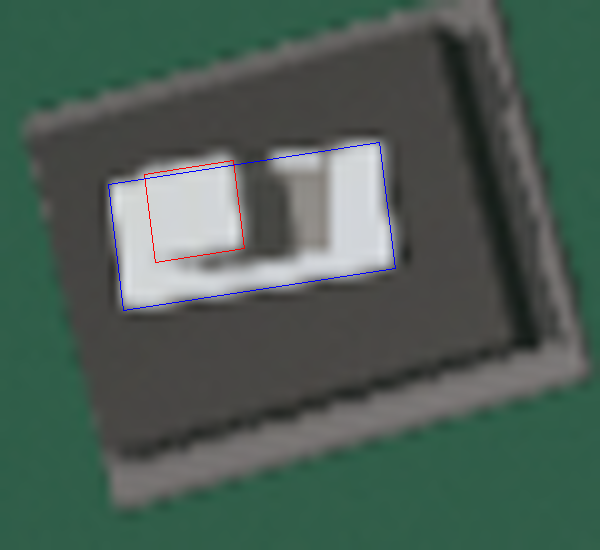

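View pics/ov_scene.png

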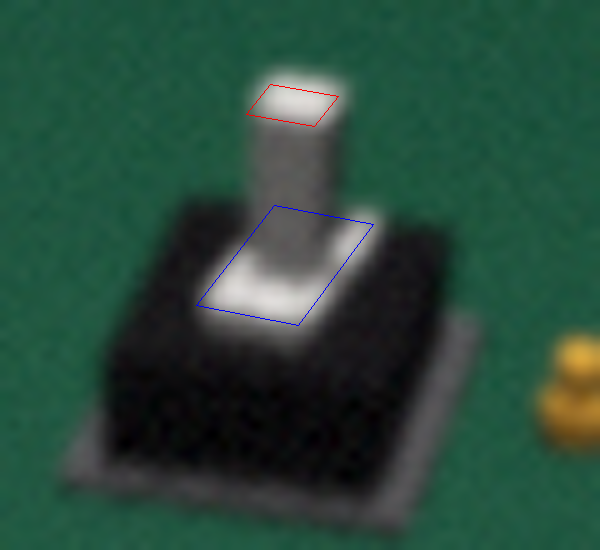

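Overlay check: the bar rectangle matches the image to about 0.5 px in the top view. Now I'll work out the move to above the gauge.

```bash
cat >> h.py <<'E'
def goto(C,ydir=None):
    """print tool-axes shift (mm) to TCP world C, and twist options so tool y is along ydir (2d)"""
    s,p,M=tool(); d=M.T@(np.array(C)-p)*1000
    tw=None
    if ydir is not None:
        v=M.T@np.r_[ydir,0]; a=np.arctan2(-v[0],v[1]); tw=[a,a+np.pi,a-np.pi]
    print("pos",p.round(4),"tooly",M[:,1].round(3),"toolz",M[:,2].round(3),"shift",d.round(1),"twist",None if tw is None else np.round(tw,3),"j",np.round(s["joints"],2),"F",np.round(s["force"],2),"w",round(s["width"]*91.8,1),"t",round(s["clock"],2))
E
python3 - <<'E'
from h import *
goto([.5325,.2545,.30],[-.1407,.9901])
W=plane("top",[[374.1,240.9]],.102); print(W, tri([374.1,240.9],[184.57,246.57]))
E
```

```text
pos [ 0.2489 -0.5731  0.404 ] tooly [ 0.398 -0.917 -0.001] toolz [-0.001  0.001 -1.   ] shift [ 589.8 -646.   104.9] twist [-2.873  0.269 -6.015] j [ 1.06  0.44  0.02  1.57 -0.01  1.13 -0.08] F [ 0.16 -0.35 -0.02] w 91.9 t 0.1
[[ 0.5124814  -0.27527051  0.102     ]] (array([ 0.51270215, -0.27496328,  0.10231013]), [np.float64(0.00032504380040329167), np.float64(0.0003250438004031178)])
```

Call:
move_arm([
  [20, -22, 0, 0],
  [59, -65, 0, 0.03],
  [98, -108, 0, 0.05],
  [138, -151, 0, 0.07],
  [177, -194, 0, 0.09],
  [216, -237, 0, 0.11],
  [256, -280, 0, 0.13],
  [295, -323, 0, 0.15],
  [334, -366, 0, 0.17],
  [374, -409, 0, 0.19],
  [413, -452, 0, 0.21],
  [452, -495, 10, 0.23],
  [492, -538, 30, 0.25],
  [531, -581, 50, 0.269],
  [570, -624, 80, 0.269],
  [586, -642, 100, 0.269],
  [590, -646, 105, 0.269],
  [590, -646, 105, 0.269],
], grip=60)

```text
clock: 2.35
position: [0.5328, 0.2537, 0.2995]
ee_rot: [3.133, 0.221, -0.001]
force: [0.7, -0.3, 0.3]
width: 0.659
```

Run:
```python
from h import *
goto([.5325,.2545,.235],[-.1407,.9901])
im=arm.get_image("scene"); cv2.imwrite("pics/s1.png",cv2.resize(cv2.cvtColor(im,cv2.COLOR_RGB2BGR)[50:230,220:440],None,fx=3,fy=3,interpolation=cv2.INTER_CUBIC))
```

```text
pos [0.5328 0.2537 0.2995] tooly [ 0.14  -0.99   0.001] toolz [-0.001 -0.001 -1.   ] shift [-0.1 -0.9 64.5] twist [ 3.141e+00  6.283e+00 -1.000e-03] j [-0.26  0.52 -0.39  1.76  0.24  0.92 -2.18] F [ 0.74 -0.28  0.3 ] w 60.5 t 2.35
```

View pics/s1.png

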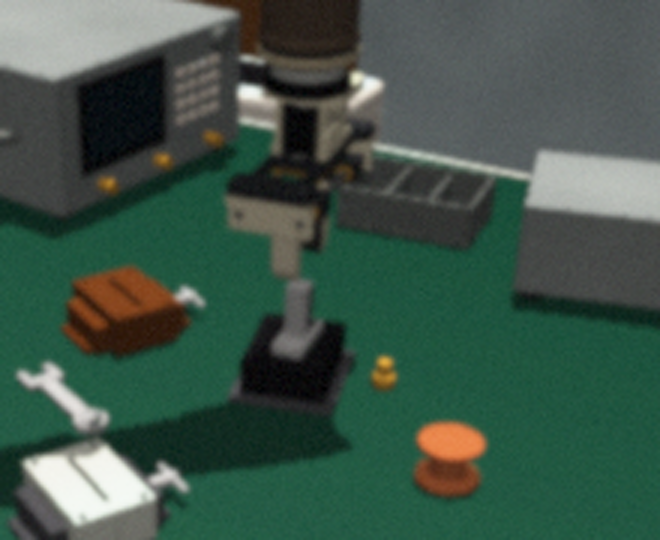

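Fingers straddle the column. Descending and gripping.

Call:
move_arm([
  [0, 0, 25, 0],
  [0, 0, 50, 0],
  [0, 0, 61, 0],
  [0, 0, 64, 0],
  [0, 0, 64, 0],
])

```text
clock: 3.02
position: [0.5332, 0.2541, 0.2366]
ee_rot: [-3.134, -0.22, -0.002]
force: [-1.0, 0.7, -0.6]
width: 0.653
```

Call:
move_arm([
  [0, 0, 0, 0],
  [0, 0, 0, 0],
  [0, 0, 0, 0],
  [0, 0, 0, 0],
  [0, 0, 0, 0],
  [0, 0, 0, 0],
], grip=10, grip_force=30)

```text
clock: 3.78
position: [0.5328, 0.2545, 0.2358]
ee_rot: [-3.134, -0.221, -0.0]
force: [0.3, 0.5, 0.9]
width: 0.215
```

Run:
```python
from h import *
goto([.5325,.2545,.235],[-.1407,.9901])
im=arm.get_image("scene"); cv2.imwrite("pics/s2.png",cv2.resize(cv2.cvtColor(im,cv2.COLOR_RGB2BGR)[110:210,270:370],None,fx=6,fy=6,interpolation=cv2.INTER_CUBIC))
```

```text
pos [0.5328 0.2545 0.2358] tooly [ 0.14 -0.99 -0.  ] toolz [ 0.  0. -1.] shift [-0.3 -0.1  0.8] twist [ 3.141  6.283 -0.   ] j [-0.28  0.6  -0.37  1.81  0.29  0.79 -2.22] F [0.32 0.53 0.88] w 19.7 t 3.77
```

View pics/s2.png

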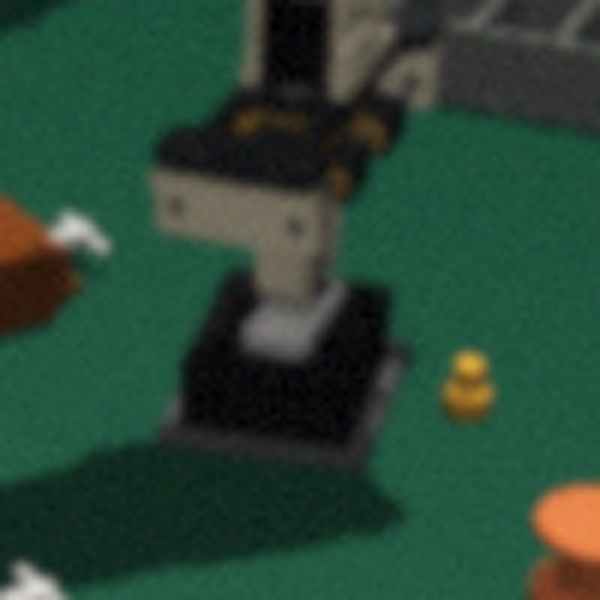

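Run:
```python
from h import *
np.set_printoptions(suppress=True,precision=4,linewidth=220)
for n,roi in(("top",(240,225,56,54)),("scene",(215,185,75,60))):
    im=cv2.imread(f"pics/{n}0.png"); x,y,w,h=roi; k=11 if n=="top" else 9
    cr=cv2.resize(im[y:y+h,x:x+w],None,fx=k,fy=k,interpolation=cv2.INTER_NEAREST)
    cv2.imwrite(f"pics/h_{n}.png",cr)
# edge rectangle of housing top by rectifying onto plane z=.042, axes of clamp
th=np.radians(-27.3); ex=np.array([np.cos(th),np.sin(th)]); ey=np.array([-np.sin(th),np.cos(th)]); C=np.array([.4955,-.038])
for n in("top","scene"):
    im=cv2.imread(f"pics/{n}0.png")
    u=np.arange(-60,61,1.)/1000; v=np.arange(45,-46,-1.)/1000
    U,V=np.meshgrid(u,v); P=np.c_[(C+U.ravel()[:,None]*ex+V.ravel()[:,None]*ey),np.full(U.size,.042)]
    q=proj(n,P).astype(np.float32).reshape(*U.shape,2)
    rc=cv2.remap(im,q[...,0],q[...,1],cv2.INTER_CUBIC); cv2.imwrite(f"pics/r_{n}.png",cv2.resize(rc,None,fx=5,fy=5,interpolation=cv2.INTER_CUBIC))
    g=rc.min(2).astype(float)
    prof=g[:,30:91].mean(1); print(n,"v profile mid 8mm:"); print(np.c_[v*1000,prof][30:61].T.round(1))
    print("edges v:",[ (v[i]*1000) for i in range(90) if (prof[i]-150)*(prof[i+1]-150)<0 and 1], "u:",[u[i]*1000 for i in range(120) if (g[20:70].mean(0)[i]-150)*(g[20:70].mean(0)[i+1]-150)<0])
```

```text
top v profile mid 8mm:
[[ 15.   14.   13.   12.   11.   10.    9.    8.    7.    6.    5.    4.    3.    2.    1.    0.   -1.   -2.   -3.   -4.   -5.   -6.   -7.   -8.   -9.  -10.  -11.  -12.  -13.  -14.  -15. ]
 [210.  210.  210.  210.  210.  210.  210.1 210.1 210.7 210.4 206.7 199.6 193.2 192.4 197.9 204.3 207.4 207.8 207.8 208.4 209.3 209.9 210.1 210.1 210.1 210.1 210.  210.  210.  210.  210.2]]
edges v: [np.float64(36.0), np.float64(-35.0)] u: [np.float64(-51.0), np.float64(50.0)]
scene v profile mid 8mm:
[[ 15.   14.   13.   12.   11.   10.    9.    8.    7.    6.    5.    4.    3.    2.    1.    0.   -1.   -2.   -3.   -4.   -5.   -6.   -7.   -8.   -9.  -10.  -11.  -12.  -13.  -14.  -15. ]
 [239.7 239.8 239.5 239.1 238.  236.  232.2 225.3 214.4 199.4 182.5 168.5 161.5 164.3 175.6 192.1 208.7 222.3 230.9 235.1 237.1 238.2 238.8 239.5 239.7 239.6 239.3 239.2 239.3 239.6 239.7]]
edges v: [np.float64(40.0), np.float64(-34.0)] u: [np.float64(-54.0), np.float64(51.0)]
```

View pics/r_top.png

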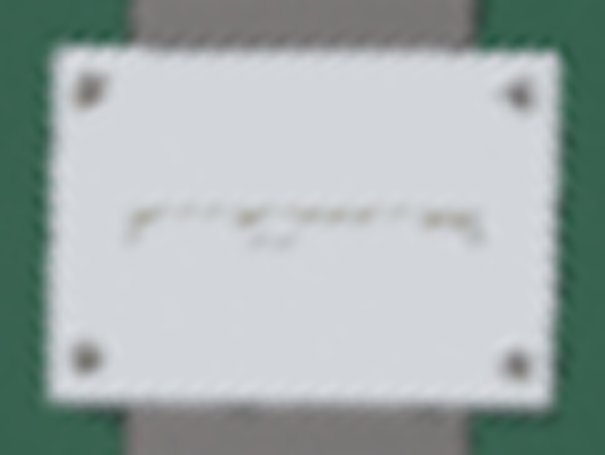

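View pics/r_scene.png

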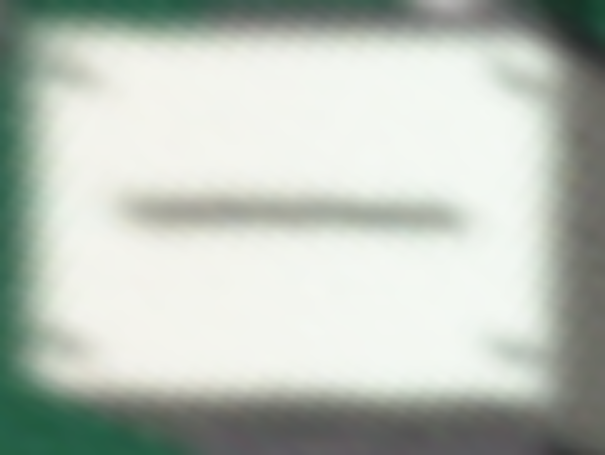

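Top view rectified: the housing is centred near u=0.3, v=0 and turned about -28°; the channel's edges lie at about v=+2.6 and -2.8 mm, so it sits mid-housing. The scene view suggests the top face is about 2 mm high. Lift straight up first.

Call:
move_arm([
  [0, 0, -10, 0],
  [0, 0, -30, 0],
  [0, 0, -55, 0],
  [0, 0, -65, 0],
])

```text
clock: 4.32
position: [0.5331, 0.2544, 0.3024]
ee_rot: [-3.133, -0.22, -0.003]
force: [0.1, -0.3, -1.5]
width: 0.216
```

Run:
```python
from h import *
th=np.radians(-28.); goto([.4957,-.0381,.285],[-np.sin(th),np.cos(th)])
```

```text
pos [0.5331 0.2544 0.3024] tooly [ 0.14  -0.99  -0.001] toolz [ 0.002  0.001 -1.   ] shift [-78.  284.4  17.1] twist [-2.512  0.629 -5.654] j [-0.26  0.52 -0.4   1.75  0.24  0.92 -2.18] F [ 0.08 -0.28 -1.47] w 19.9 t 4.33
```

Call:
move_arm([
  [-6, 22, 0, 0.06],
  [-18, 65, 0, 0.15],
  [-29, 107, 0, 0.25],
  [-41, 150, 0, 0.35],
  [-53, 193, 0, 0.45],
  [-65, 236, 0, 0.55],
  [-74, 270, 5, 0.629],
  [-78, 284, 12, 0.629],
  [-78, 284, 17, 0.629],
  [-78, 284, 17, 0.629],
  [-78, 284, 17, 0.629],
])

```text
clock: 5.7
position: [0.4957, -0.0364, 0.2838]
ee_rot: [-3.049, 0.755, -0.0]
force: [0.7, 0.3, -1.7]
width: 0.219
```

Run:
```python
from h import *
th=np.radians(-28.); goto([.4957,-.0381,.285],[-np.sin(th),np.cos(th)])
for n,roi in (("scene",(190,130,110,100)),("top",(215,200,110,100))):
    x,y,w,h=roi;im=cv2.cvtColor(arm.get_image(n),cv2.COLOR_RGB2BGR); cv2.imwrite(f"pics/{n}3.png",im)
    cv2.imwrite(f"pics/z3{n}.png",cv2.resize(im[y:y+h,x:x+w],None,fx=6,fy=6,interpolation=cv2.INTER_CUBIC))
```

```text
pos [ 0.4957 -0.0364  0.2838] tooly [-0.467 -0.884 -0.001] toolz [ 0.     0.001 -1.   ] shift [ 0.8  1.5 -1.3] twist [-3.139e+00  3.000e-03 -6.280e+00] j [ 0.13  0.39 -0.22  2.01  0.12  0.76 -2.21] F [ 0.7   0.26 -1.65] w 20.1 t 5.7
```

View pics/z3scene.png

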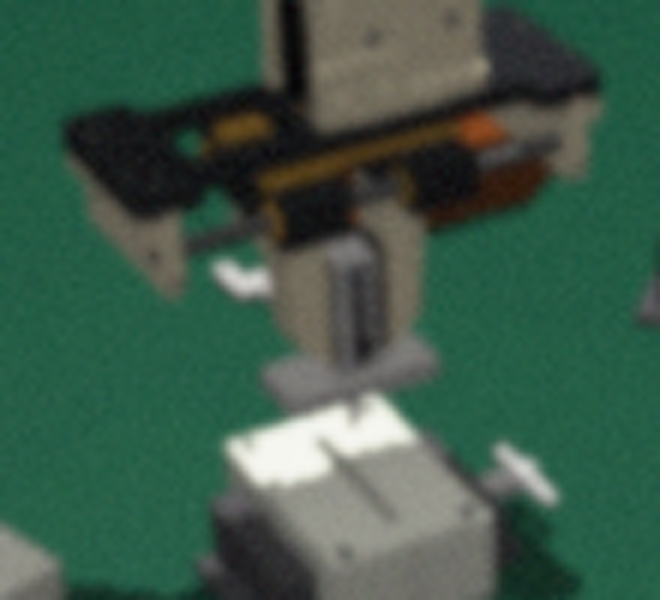

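View pics/z3top.png

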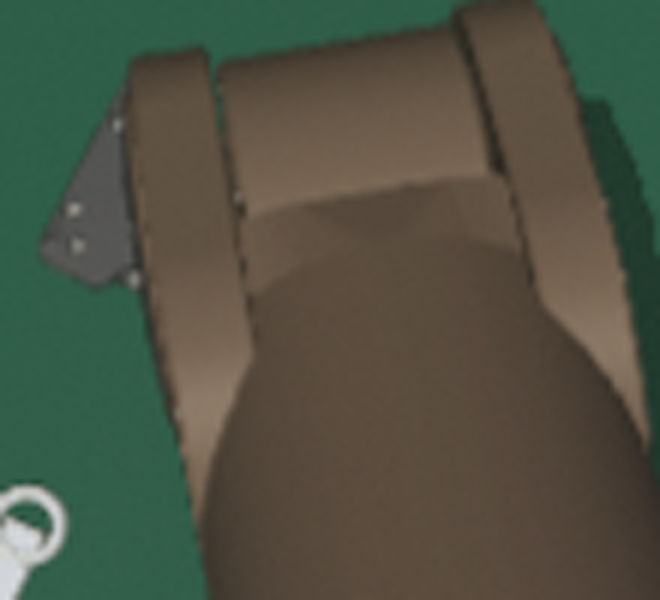

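The gauge's +x face with its dark slot faces the scene camera at (365,300) in the crop, so the pointer will be readable. Going down to just above the top face.

Call:
move_arm([
  [0, 0.5, 6, 0],
  [0, 0.5, 12, 0],
  [0, 0.5, 16, 0],
  [0, 0.5, 17, 0],
  [0, 0.5, 17, 0],
  [0, 0.5, 17, 0],
])

```text
clock: 6.55
position: [0.4953, -0.0383, 0.2669]
ee_rot: [-3.048, 0.759, -0.0]
force: [-0.8, 0.3, -2.3]
width: 0.215
```

Run:
```python
from h import *
th=np.radians(-28.); goto([.4957,-.0381,.265],[-np.sin(th),np.cos(th)])
for n,roi in (("scene",(215,160,80,75)),):
    x,y,w,h=roi;im=cv2.cvtColor(arm.get_image(n),cv2.COLOR_RGB2BGR); cv2.imwrite(f"pics/{n}4.png",im)
    cv2.imwrite(f"pics/z4{n}.png",cv2.resize(im[y:y+h,x:x+w],None,fx=8,fy=8,interpolation=cv2.INTER_CUBIC))
s,p,M=tool()
print(proj("scene",[p+M@[0,0,.1958+.022],p+M@[0,0,.1958]]))
```

```text
pos [ 0.4953 -0.0383  0.2669] tooly [-0.469 -0.883 -0.   ] toolz [ 0. -0. -1.] shift [ 0.3 -0.4  1.9] twist [-3.141  0.    -6.283] j [ 0.13  0.41 -0.21  2.02  0.13  0.72 -2.22] F [-0.83  0.26 -2.34] w 19.8 t 6.55
[[247.94637886 207.65487366]
 [247.46876568 200.04059536]]
```

View pics/z4scene.png

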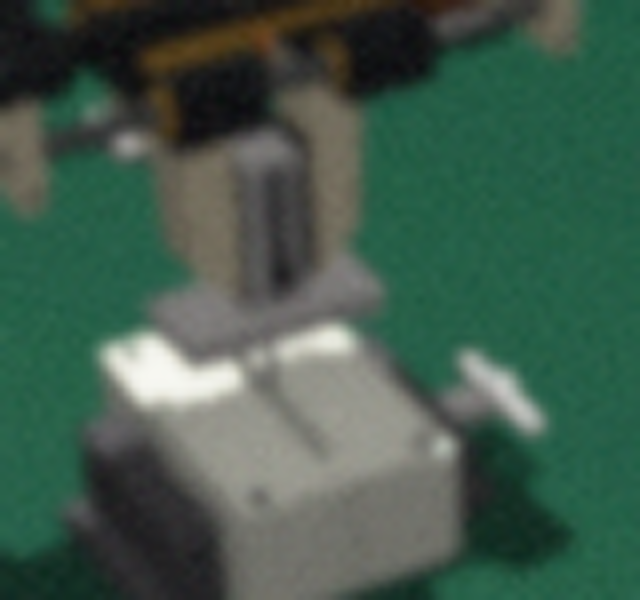

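Probe tip (crop 263,378) looks to be on the channel line. Descend slowly.

Call:
move_arm([
  [0, 0, 1, 0],
  [0, 0, 2, 0],
  [0, 0, 3, 0],
  [0, 0, 4, 0],
  [0, 0, 5, 0],
  [0, 0, 6, 0],
  [0, 0, 7, 0],
  [0, 0, 7, 0],
  [0, 0, 7, 0],
])

```text
clock: 7.72
position: [0.4953, -0.0383, 0.2598]
ee_rot: [-3.048, 0.759, -0.0]
force: [0.3, 0.0, -1.5]
width: 0.214
```

Run:
```python
from h import *
th=np.radians(-28.); goto([.4957,-.0381,.260],[-np.sin(th),np.cos(th)])
for n,roi in (("scene",(215,160,80,75)),):
    x,y,w,h=roi;im=cv2.cvtColor(arm.get_image(n),cv2.COLOR_RGB2BGR); cv2.imwrite(f"pics/{n}5.png",im)
    cv2.imwrite(f"pics/z5{n}.png",cv2.resize(im[y:y+h,x:x+w],None,fx=8,fy=8,interpolation=cv2.INTER_CUBIC))
s,p,M=tool(); print(s["force"],s["ft_torque"],p)
```

```text
pos [ 0.4953 -0.0383  0.2598] tooly [-0.469 -0.883 -0.   ] toolz [ 0. -0. -1.] shift [ 0.3 -0.4 -0.2] twist [-3.141  0.    -6.283] j [ 0.13  0.42 -0.21  2.03  0.13  0.7  -2.22] F [ 0.35  0.03 -1.51] w 19.7 t 7.72
[-0.84469079  0.00559741 -2.11099189] [0.05928748 0.00701527 0.01561736] [ 0.49521481 -0.03829047  0.25974668]
```

View pics/z5scene.png

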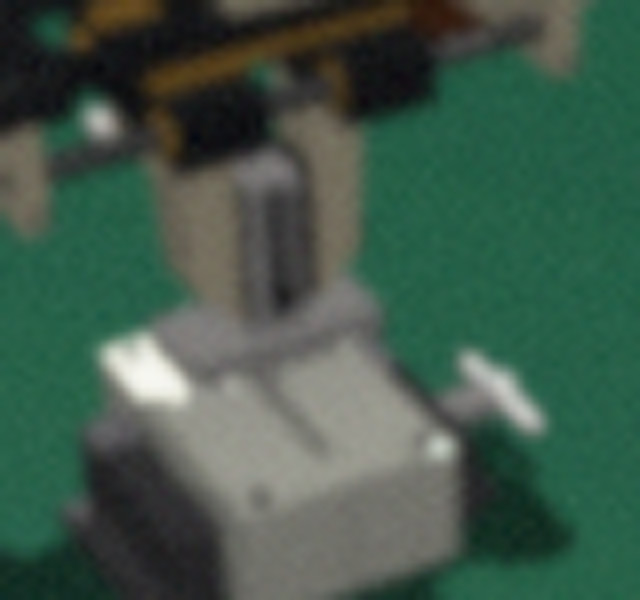

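Call:
move_arm([
  [0, 0, 1, 0],
  [0, 0, 2, 0],
  [0, 0, 3, 0],
  [0, 0, 3, 0],
  [0, 0, 3, 0],
])

```text
clock: 8.4
position: [0.4953, -0.0382, 0.2567]
ee_rot: [-3.048, 0.759, -0.0]
force: [0.8, 1.3, -2.0]
width: 0.215
```

Run:
```python
from h import *
for i in range(3):
    arm.get_image("scene"); s,p,M=tool(); print(s["force"],p)
```

```text
[ 0.72497861  0.15486428 -3.9655857 ] [ 0.49528502 -0.0382056   0.25675076]
[ 0.48729416  0.45708252 -3.14380953] [ 0.49525426 -0.03818729  0.2567147 ]
[ 0.51706347  0.43318676 -1.966038  ] [ 0.49527171 -0.03820777  0.25673065]
```

No upward force with the tip at 39 mm, which is below any possible top face, so the probe is in the channel. Continuing.

Call:
move_arm([
  [0, 0, 1.5, 0],
  [0, 0, 3, 0],
  [0, 0, 4.5, 0],
  [0, 0, 6, 0],
  [0, 0, 7.5, 0],
  [0, 0, 9, 0],
  [0, 0, 9, 0],
  [0, 0, 9, 0],
])

```text
clock: 9.55
position: [0.4953, -0.0382, 0.2478]
ee_rot: [-3.048, 0.759, -0.0]
force: [2.6, 2.0, -0.7]
width: 0.215
```

Run:
```python
from h import *
F=[]
for i in range(4):
    im=arm.get_image("scene"); s,p,M=tool(); F.append(s["force"])
print(np.array(F).round(2),p)
x,y,w,h=(215,160,80,75);im=cv2.cvtColor(im,cv2.COLOR_RGB2BGR)
cv2.imwrite(f"pics/z6scene.png",cv2.resize(im[y:y+h,x:x+w],None,fx=8,fy=8,interpolation=cv2.INTER_CUBIC))
```

```text
[[ 1.77  2.34 -0.52]
 [ 1.85  3.1  -0.65]
 [ 1.52  3.77 -0.01]
 [ 1.7   2.39 -0.54]] [ 0.49528043 -0.03818621  0.2477958 ]
```

View pics/z6scene.png

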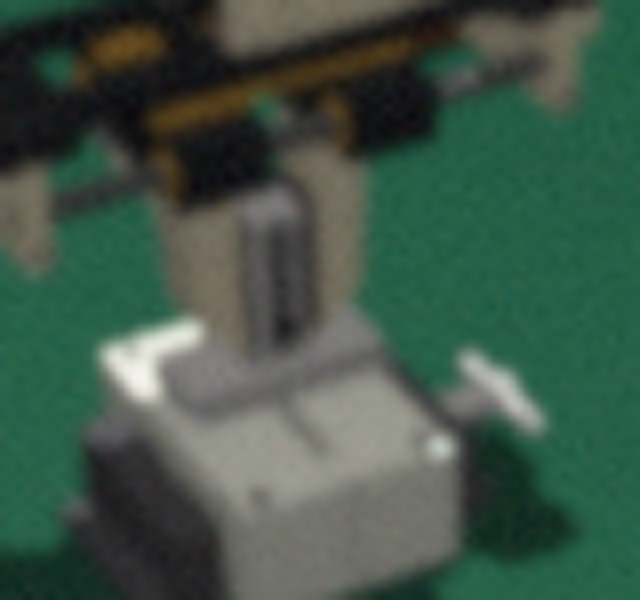

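There's a sideways push of about 3 N along housing +y, so the probe is rubbing the -y wall. Shift 0.7 mm towards housing +y (tool -y).

Call:
move_arm([
  [0, -0.4, 0, 0],
  [0, -0.7, 0, 0],
  [0, -0.7, 0, 0],
  [0, -0.7, 0, 0],
])

```text
clock: 10.25
position: [0.4954, -0.0379, 0.2476]
ee_rot: [3.048, -0.76, -0.001]
force: [0.9, 0.7, -2.2]
width: 0.216
```

Run:
```python
from h import *
F=[]
for i in range(4):
    im=arm.get_image("scene"); s,p,M=tool(); F.append(s["force"])
print(np.array(F).mean(0).round(2),p)
```

```text
[ 1.26  0.59 -3.17] [ 0.49535312 -0.03782209  0.24760766]
```

Now free, and with the tip ~30 mm high there's no spring force. Centre a bit more and go down towards seating.

Call:
move_arm([
  [0, -0.4, 0, 0],
  [0, -0.4, 1, 0],
  [0, -0.4, 2, 0],
  [0, -0.4, 3, 0],
  [0, -0.4, 4, 0],
  [0, -0.4, 5, 0],
  [0, -0.4, 5, 0],
  [0, -0.4, 5, 0],
])

```text
clock: 11.45
position: [0.4957, -0.0373, 0.2428]
ee_rot: [3.048, -0.759, 0.0]
force: [-1.2, -0.8, -1.0]
width: 0.217
```

Run:
```python
from h import *
F=[]
for i in range(4):
    im=arm.get_image("scene"); s,p,M=tool(); F.append(s["force"])
print(np.array(F).round(2),p)
```

```text
[[-0.01 -0.5  -1.09]
 [-1.26  0.1  -0.95]
 [-0.13  0.04 -1.03]
 [-0.2  -0.22 -0.87]] [ 0.49571838 -0.03734745  0.24277307]
```

Call:
move_arm([
  [0, 0, 0.7, 0],
  [0, 0, 1.4, 0],
  [0, 0, 2, 0],
  [0, 0, 2, 0],
])

```text
clock: 12.15
position: [0.4957, -0.0373, 0.2407]
ee_rot: [3.048, -0.759, 0.0]
force: [-0.4, -0.1, -0.0]
width: 0.218
```

Run:
```python
from h import *
F=[]
for i in range(4):
    im=arm.get_image("scene"); s,p,M=tool(); F.append(s["force"])
print(np.array(F).mean(0).round(2),p)
```

```text
[ 0.09  0.23 -0.15] [ 0.49572781 -0.03731928  0.24073648]
```

Call:
move_arm([
  [0, 0, 0.5, 0],
  [0, 0, 1, 0],
  [0, 0, 1, 0],
])

```text
clock: 12.72
position: [0.4957, -0.0373, 0.2397]
ee_rot: [3.048, -0.759, 0.0]
force: [0.1, -1.0, 0.3]
width: 0.215
```

```bash
cat > f.py <<'E'
from h import *
F=[]
for i in range(3):
    im=arm.get_image("scene"); s,p,M=tool(); F.append(s["force"])
print(np.array(F).mean(0).round(2),s["ft_torque"].round(3),p,s["ee_rot"].round(4),s["clock"])
E
python3 f.py
```

```text
[-0.21 -0.18  0.56] [ 0.03   0.141 -0.044] [ 0.49572208 -0.03735422  0.23973129] [ 3.0484e+00 -7.5950e-01  1.0000e-04] 12.875
```

Call:
move_arm([
  [0, 0, 0.5, 0],
  [0, 0, 1, 0],
  [0, 0, 1, 0],
])

```text
clock: 13.25
position: [0.4957, -0.0373, 0.2387]
ee_rot: [3.048, -0.759, 0.0]
force: [-1.8, -0.0, 0.8]
width: 0.216
```

```bash
python3 f.py
```

```text
[-0.24 -0.59  0.52] [0.006 0.185 0.017] [ 0.4957199  -0.03733349  0.23872715] [ 3.0484 -0.7595  0.    ] 13.4
```

Not seated yet; another millimetre at a time.

Call:
move_arm([
  [0, 0, 0.5, 0],
  [0, 0, 1, 0],
  [0, 0, 1, 0],
])

```text
clock: 13.78
position: [0.4957, -0.0373, 0.238]
ee_rot: [3.048, -0.759, 0.0]
force: [-2.2, -0.4, 4.5]
width: 0.216
```

```bash
python3 f.py
```

```text
[-1.04 -0.14  5.51] [ 0.059  0.45  -0.033] [ 0.49571236 -0.03729424  0.23794959] [ 3.0484e+00 -7.5940e-01  2.0000e-04] 13.925
```

Base contact (about 7.5 N including the spring). Add 0.2 mm and hold for over a second.

Call:
move_arm([
  [0, 0, 0.2, 0],
  [0, 0, 0.2, 0],
  [0, 0, 0.2, 0],
  [0, 0, 0.2, 0],
])

```text
clock: 14.42
position: [0.4957, -0.0373, 0.238]
ee_rot: [3.048, -0.759, 0.001]
force: [-2.9, -0.3, 8.3]
width: 0.218
```

```bash
python3 f.py
python3 - <<'E'
from h import *
im=arm.get_image("scene");x,y,w,h=(215,160,80,75);im=cv2.cvtColor(im,cv2.COLOR_RGB2BGR)
cv2.imwrite(f"pics/z7scene.png",cv2.resize(im[y:y+h,x:x+w],None,fx=8,fy=8,interpolation=cv2.INTER_CUBIC))
E
```

```text
[-2.8  -0.37  7.92] [0.061 0.655 0.009] [ 0.495722   -0.03732164  0.23797827] [ 3.0483e+00 -7.5950e-01  5.0000e-04] 14.575
```

View pics/z7scene.png

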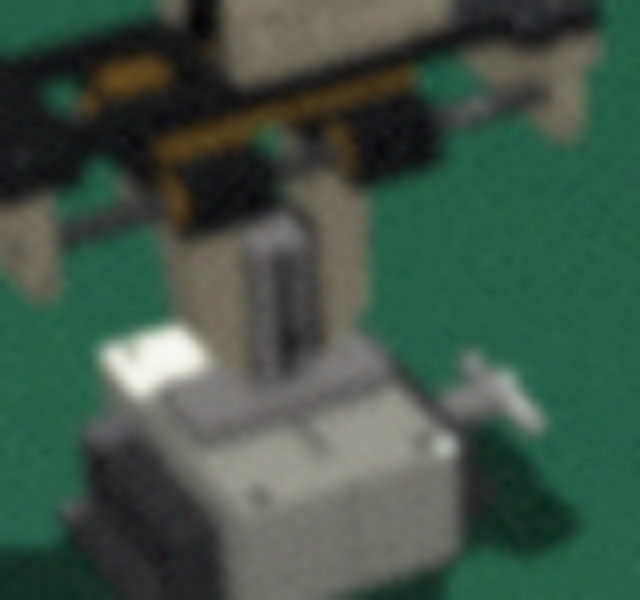

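Call:
move_arm([
  [0, 0, 0, 0],
  [0, 0, 0, 0],
  [0, 0, 0, 0],
  [0, 0, 0, 0],
  [0, 0, 0, 0],
  [0, 0, 0, 0],
  [0, 0, 0, 0],
  [0, 0, 0, 0],
])

```text
clock: 15.62
position: [0.4957, -0.0373, 0.238]
ee_rot: [3.048, -0.76, 0.0]
force: [-2.3, -0.2, 9.7]
width: 0.213
```

```bash
python3 f.py
```

```text
[-2.72 -0.38  8.03] [0.051 0.697 0.03 ] [ 0.49571448 -0.03728569  0.23795555] [ 3.0483e+00 -7.5940e-01  5.0000e-04] 15.775
```

Call:
move_arm([
  [0, 0, -2, 0],
  [0, 0, -6, 0],
  [0, 0, -14, 0],
  [0, 0, -26, 0],
  [0, 0, -45, 0],
  [0, 0, -60, 0],
  [0, 0, -60, 0],
  [0, 0, -60, 0],
])

```text
clock: 16.77
position: [0.4955, -0.0374, 0.2972]
ee_rot: [3.048, -0.759, -0.001]
force: [-0.5, 0.2, -3.0]
width: 0.217
```

Run:
```python
from h import *
im=arm.get_image("scene");im=cv2.cvtColor(im,cv2.COLOR_RGB2BGR); cv2.imwrite("pics/scene8.png",im)
s,p,M=tool()
b=p+M@[0,0,.1958]  # base underside
ex=np.array([M[0,0],M[1,0],0]); c=arm.camera_info("scene")["pose"][:3,3]
ex=ex*np.sign(ex@(c-b))   # face toward camera
for r in(0,6,15): print(r,proj("scene",[b+.010*ex+[0,0,.023+r/1000]])[0])
x,y=np.int32(proj("scene",[b+[0,0,.03]])[0])-30
cv2.imwrite("pics/z8.png",cv2.resize(im[y:y+60,x:x+60],None,fx=10,fy=10,interpolation=cv2.INTER_CUBIC)); print(x,y)
goto([.5328,.2545,.30],[-.1407,.9901])
```

```text
0 [248.44547372 182.62942511]
6 [248.31314994 180.39284948]
15 [248.11319639 177.01095361]
216 148
pos [ 0.4954 -0.0373  0.297 ] tooly [-0.469 -0.883  0.   ] toolz [-0.001 -0.    -1.   ] shift [-103.9 -275.3   -3. ] twist [ 2.512  5.654 -0.629] j [ 0.14  0.37 -0.22  1.99  0.11  0.79 -2.2 ] F [-0.01 -0.   -2.25] w 19.8 t 16.82
```

View pics/z8.png

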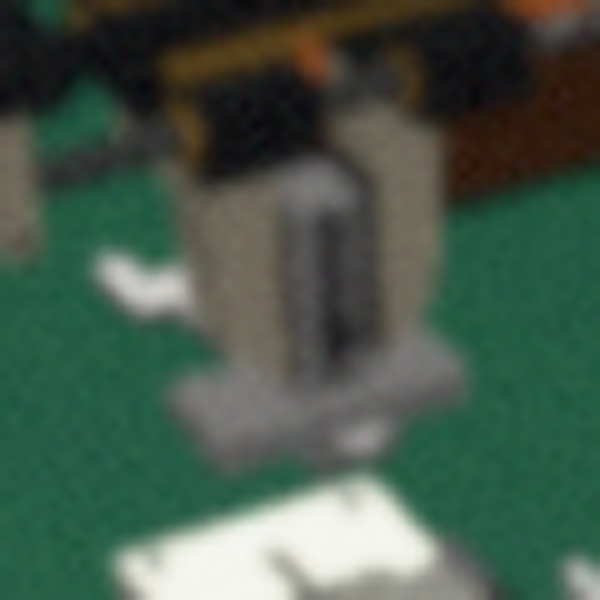

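Run:
```python
from h import *
M=R.from_rotvec([3.048,-.759,0]).as_matrix()
for f,p in(("scene4",[.4953,-.0383,.2669]),("scene5",[.4953,-.0383,.2598]),("scene8",[.4954,-.0373,.2971])):
    g=cv2.imread(f"pics/{f}.png").max(2).astype(np.float32)
    b=np.array(p)-[0,0,.1958]; ex=np.array([.883,-.469,0])
    hs=np.arange(14,46,2)/1000
    P=np.array([b+.010*ex+[0,0,h] for h in hs]); q=proj("scene",P).astype(np.float32)
    best=[]
    for dx in(0,1,2): best.append(cv2.remap(g,(q[:,0]+dx).reshape(1,-1),q[:,1].reshape(1,-1),cv2.INTER_LINEAR)[0])
    print(f); print((hs*1000).astype(int)); 
    for b_ in best: print(b_.astype(int))
```

```text
scene4
[14 16 18 20 22 24 26 28 30 32 34 36 38 40 42 44]
[83 71 62 54 49 49 52 55 58 59 60 60 61 61 59 59]
[91 75 61 48 38 39 43 49 52 54 55 60 60 59 58 57]
[102  87  72  59  52  52  54  59  62  64  65  67  66  66  67  63]
scene5
[14 16 18 20 22 24 26 28 30 32 34 36 38 40 42 44]
[88 74 62 55 50 47 49 53 57 58 58 59 61 62 61 59]
[91 76 60 45 36 35 43 49 54 54 55 56 57 59 59 57]
[99 90 75 62 54 51 55 59 61 61 62 63 62 64 64 64]
scene8
[14 16 18 20 22 24 26 28 30 32 34 36 38 40 42 44]
[87 74 66 61 55 49 47 47 47 51 54 55 56 59 59 58]
[90 78 69 61 54 44 38 38 42 46 51 55 54 52 54 55]
[99 87 81 74 66 55 47 44 49 55 60 63 63 64 64 64]
```

Pointer check along the tab track: darkest point 23 mm before, now ~27-28 mm, so the reading is about 5 mm. The spring force agrees, so the channel is full depth. Returning the gauge.

Call:
move_arm([
  [-8, -22, -3, -0.06],
  [-24, -63, -5, -0.15],
  [-40, -105, -5, -0.25],
  [-56, -147, -5, -0.35],
  [-72, -190, -5, -0.45],
  [-88, -232, -5, -0.55],
  [-100, -265, -5, -0.629],
  [-104, -275, -4, -0.629],
  [-104, -275, -3, -0.629],
  [-104, -275, -3, -0.629],
  [-104, -275, -3, -0.629],
])

```text
clock: 18.2
position: [0.533, 0.253, 0.3005]
ee_rot: [3.133, 0.218, -0.0]
force: [0.4, -0.7, -2.0]
width: 0.218
```

Run:
```python
from h import *
goto([.5328,.2545,.238],[-.1407,.9901])
```

```text
pos [0.533  0.253  0.3005] tooly [ 0.138 -0.99   0.001] toolz [-0.    -0.001 -1.   ] shift [-0.  -1.5 62.5] twist [ 3.139e+00  6.281e+00 -2.000e-03] j [-0.25  0.52 -0.4   1.76  0.25  0.92 -2.19] F [ 0.4  -0.74 -1.96] w 20.0 t 18.2
```

Call:
move_arm([
  [0, -0.7, 10, 0],
  [0, -0.7, 25, 0],
  [0, -0.7, 40, 0],
  [0, -0.7, 52, 0],
  [0, -0.7, 59, 0],
  [0, -0.7, 61, 0],
  [0, -0.7, 61, 0],
  [0, -0.7, 61, 0],
])

```text
clock: 19.2
position: [0.5329, 0.2552, 0.24]
ee_rot: [-3.133, -0.221, -0.001]
force: [0.5, 0.3, -1.2]
width: 0.213
```

```bash
python3 f.py
```

```text
[ 0.39 -0.02 -2.43] [-0.005  0.008 -0.041] [0.53286804 0.25509865 0.23989579] [-3.1336e+00 -2.2080e-01 -1.0000e-03] 19.35
```

Call:
move_arm([
  [0, 0.4, 1, 0],
  [0, 0.4, 2, 0],
  [0, 0.4, 3, 0],
  [0, 0.4, 3.8, 0],
  [0, 0.4, 3.8, 0],
])

```text
clock: 19.98
position: [0.5328, 0.2546, 0.2358]
ee_rot: [3.134, 0.221, -0.0]
force: [-0.3, -0.5, -0.9]
width: 0.213
```

```bash
python3 f.py
```

```text
[-0.95 -0.16  0.37] [-0.059  0.245  0.007] [0.53281664 0.25460655 0.23577753] [ 3.1338  0.2208 -0.    ] 20.125
```

Resting on the stand. Release and look.

Call:
move_arm([
  [0, 0, 0.1, 0],
  [0, 0, 0.1, 0],
  [0, 0, 0, 0],
  [0, 0, 0, 0],
  [0, 0, 0, 0],
], grip=60)

```text
clock: 20.75
position: [0.5328, 0.2546, 0.2357]
ee_rot: [3.134, 0.221, -0.0]
force: [-0.6, 0.4, -0.5]
width: 0.646
```

Call:
move_arm([
  [0, 0, -10, 0],
  [0, 0, -40, 0],
  [0, 0, -90, 0],
  [0, 0, -130, 0],
  [0, 0, -150, 0],
  [0, 0, -150, 0],
])

```text
clock: 21.5
position: [0.533, 0.255, 0.388]
ee_rot: [-3.132, -0.221, -0.006]
force: [0.6, -0.8, -0.2]
width: 0.654
```

Run:
```python
from h import *
im=cv2.cvtColor(arm.get_image("scene"),cv2.COLOR_RGB2BGR); cv2.imwrite("pics/scene9.png",im)
cv2.imwrite("pics/z9.png",cv2.resize(im[130:205,285:385],None,fx=8,fy=8,interpolation=cv2.INTER_CUBIC))
# lever: contact from -x side of the base
th=np.radians(13.7); ex=np.array([np.cos(th),np.sin(th)]); ey=np.array([-np.sin(th),np.cos(th)])
K=np.array([.5127,-.275])
A=K-.06*ex
goto([*A,.30],ey); goto([*A,.30],ex)
```

```text
pos [0.5328 0.2546 0.3864] tooly [ 0.14 -0.99 -0.  ] toolz [ 0.001  0.001 -1.   ] shift [-154.   527.5   86. ] twist [ 3.043  6.185 -0.098] j [-0.24  0.43 -0.42  1.66  0.2   1.09 -2.15] F [ 0.5   0.02 -0.78] w 60.1 t 21.55
pos [0.5328 0.2546 0.3864] tooly [ 0.14 -0.99 -0.  ] toolz [ 0.001  0.001 -1.   ] shift [-154.   527.5   86. ] twist [-1.669  1.472 -4.811] j [-0.24  0.43 -0.42  1.66  0.2   1.09 -2.15] F [ 0.5   0.02 -0.78] w 60.1 t 21.55
```

View pics/z9.png

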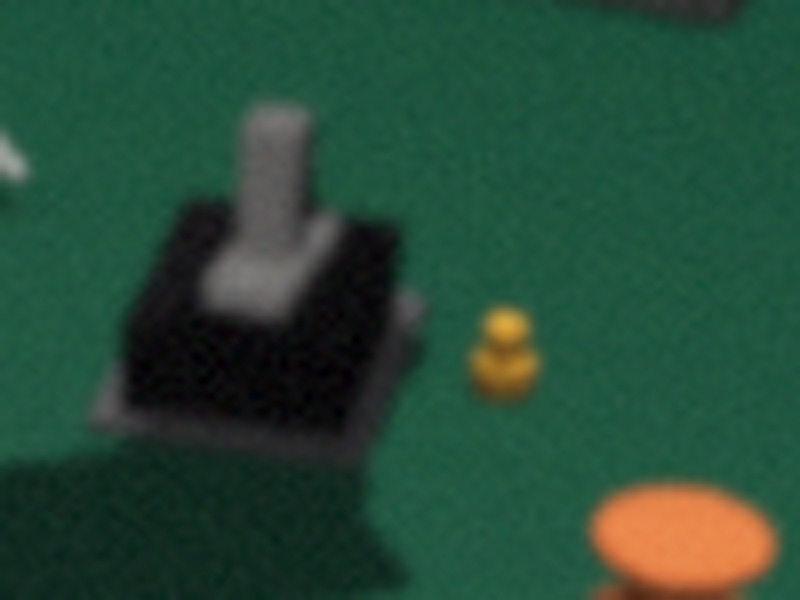

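Gauge is upright in the stand as before (crop base 275,270). Off to the lever, fingers closing on the way, coming in on its robot side.

Call:
move_arm([
  [-6, 20, 0, 0],
  [-18, 62, 0, -0.02],
  [-32, 110, 5, -0.05],
  [-47, 160, 10, -0.098],
  [-61, 210, 15, -0.098],
  [-76, 260, 20, -0.098],
  [-90, 310, 30, -0.098],
  [-105, 360, 40, -0.098],
  [-120, 410, 50, -0.098],
  [-134, 460, 60, -0.098],
  [-146, 500, 75, -0.098],
  [-153, 523, 86, -0.098],
  [-154, 527, 86, -0.098],
  [-154, 527, 86, -0.098],
  [-154, 527, 86, -0.098],
], grip=0, grip_force=20)

```text
clock: 23.42
position: [0.4546, -0.2876, 0.3001]
ee_rot: [-3.119, -0.377, -0.001]
force: [0.8, 0.2, 0.1]
width: 0.0
```

Run:
```python
from h import *
th=np.radians(13.7); ex=np.array([np.cos(th),np.sin(th)]); ey=np.array([-np.sin(th),np.cos(th)])
K=np.array([.5127,-.275])
goto([*(K-.06*ex),.263],ey);goto([*(K-.03*ex),.263],ey); goto([*(K+.015*ex),.263],ey)
im=cv2.cvtColor(arm.get_image("scene"),cv2.COLOR_RGB2BGR); 
cv2.imwrite("pics/z10.png",cv2.resize(im[180:330,110:270],None,fx=4,fy=4,interpolation=cv2.INTER_CUBIC))
```

```text
pos [ 0.4546 -0.2876  0.3001] tooly [ 0.238 -0.971 -0.   ] toolz [ 0.001  0.    -1.   ] shift [-0.6  1.6 37.1] twist [-3.140e+00  1.000e-03 -6.282e+00] j [ 0.67  0.43 -0.27  1.89  0.15  0.84 -1.01] F [0.75 0.15 0.08] w 0.0 t 23.43
pos [ 0.4546 -0.2876  0.3001] tooly [ 0.238 -0.971 -0.   ] toolz [ 0.001  0.    -1.   ] shift [29.4  1.6 37.1] twist [-3.140e+00  1.000e-03 -6.282e+00] j [ 0.67  0.43 -0.27  1.89  0.15  0.84 -1.01] F [0.75 0.15 0.08] w 0.0 t 23.43
pos [ 0.4546 -0.2876  0.3001] tooly [ 0.238 -0.971 -0.   ] toolz [ 0.001  0.    -1.   ] shift [74.4  1.7 37.1] twist [-3.140e+00  1.000e-03 -6.282e+00] j [ 0.67  0.43 -0.27  1.89  0.15  0.84 -1.01] F [0.75 0.15 0.08] w 0.0 t 23.43
```

View pics/z10.png

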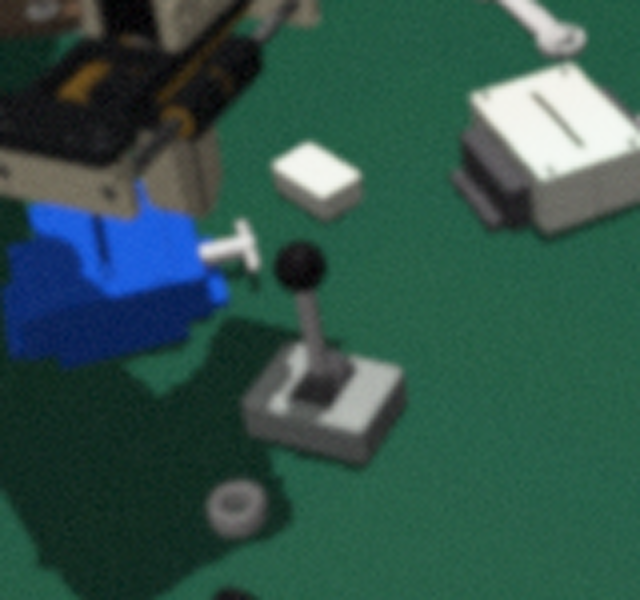

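Call:
move_arm([
  [0, 0.8, 10, 0],
  [0, 0.8, 25, 0],
  [0, 0.8, 35, 0],
  [0, 0.8, 37, 0],
  [8, 0.8, 37, 0],
  [16, 0.8, 37, 0],
  [24, 0.8, 37, 0],
  [32, 0.8, 37, 0],
  [40, 0.8, 37, 0],
  [48, 0.8, 37, 0],
  [55, 0.8, 37, 0],
  [60, 0.8, 37, 0],
  [62, 0.8, 37, 0],
  [62, 0.8, 37, 0],
])

```text
clock: 25.22
position: [0.5148, -0.2748, 0.2627]
ee_rot: [3.119, 0.374, 0.0]
force: [-0.1, 0.1, 0.6]
width: 0.006
```

```bash
python3 f.py
python3 - <<'E'
from h import *
im=cv2.cvtColor(arm.get_image("scene"),cv2.COLOR_RGB2BGR); 
cv2.imwrite("pics/z11.png",cv2.resize(im[180:330,110:270],None,fx=4,fy=4,interpolation=cv2.INTER_CUBIC))
E
```

```text
[0.19 0.01 0.24] [0.011 0.012 0.029] [ 0.51465173 -0.27496998  0.26283984] [3.1191e+00 3.7370e-01 4.0000e-04] 25.375
```

View pics/z11.png

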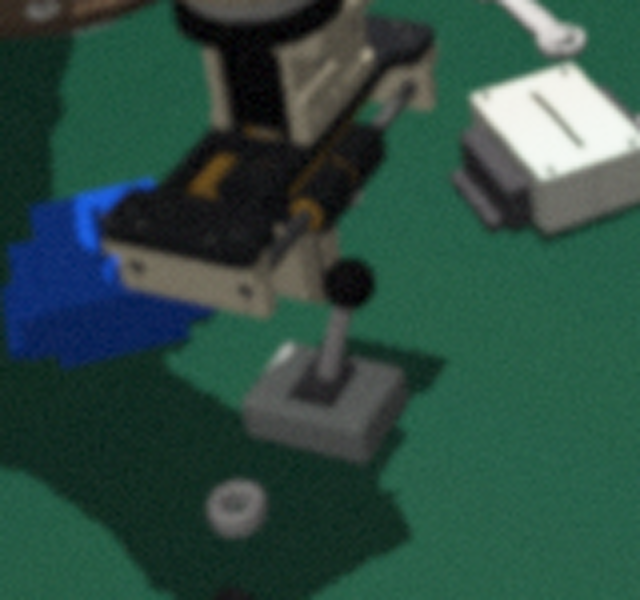

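The lever is moving away from the robot (knob now at crop 350,283). Push on to the stop in small steps.

Call:
move_arm([
  [2, 0, 0, 0],
  [4, 0, 0, 0],
  [6, 0, 0, 0],
  [8, 0, 0, 0],
  [9, 0, 0, 0],
  [10, 0, 0, 0],
  [10, 0, 0, 0],
])

```text
clock: 26.3
position: [0.5245, -0.2725, 0.2628]
ee_rot: [3.119, 0.374, 0.0]
force: [-0.1, 0.5, -0.5]
width: 0.003
```

```bash
python3 f.py
```

```text
[-0.78 -0.3  -0.16] [-0.033  0.126 -0.006] [ 0.52447779 -0.27246365  0.2628136 ] [3.1191e+00 3.7420e-01 4.0000e-04] 26.45
```

Call:
move_arm([
  [1, 0, 0, 0],
  [2, 0, 0, 0],
  [3, 0, 0, 0],
  [3, 0, 0, 0],
])

```text
clock: 26.95
position: [0.5274, -0.2718, 0.2627]
ee_rot: [3.119, 0.374, 0.0]
force: [-0.4, 0.2, -1.0]
width: 0.004
```

```bash
python3 f.py
```

```text
[-0.12  0.15 -0.28] [0.013 0.133 0.026] [ 0.52740362 -0.27176293  0.26277914] [3.1191e+00 3.7420e-01 3.0000e-04] 27.1
```

Call:
move_arm([
  [0.7, 0, 0, 0],
  [1.4, 0, 0, 0],
  [2, 0, 0, 0],
  [2, 0, 0, 0],
])

```text
clock: 27.6
position: [0.5288, -0.2715, 0.2626]
ee_rot: [-3.119, -0.374, 0.002]
force: [-4.9, -1.1, 0.1]
width: 0.006
```

```bash
python3 f.py
```

```text
[-4.58 -1.18  0.91] [-0.204  1.144  0.045] [ 0.52882207 -0.27148411  0.26254496] [-3.1192e+00 -3.7360e-01  1.7000e-03] 27.75
```

At the stop (about 5 N). A slight extra push, then back off and check.

Call:
move_arm([
  [0.4, 0, 0, 0],
  [0.8, 0, 0, 0],
  [0.8, 0, 0, 0],
])

```text
clock: 28.12
position: [0.5292, -0.2715, 0.2625]
ee_rot: [-3.119, -0.373, 0.003]
force: [-7.1, -0.8, 1.6]
width: 0.001
```

```bash
python3 f.py
```

```text
[-7.18 -1.04  2.02] [-0.274  1.55  -0.005] [ 0.52915785 -0.27146102  0.26250484] [-3.1192 -0.3731  0.0034] 28.275
```

Call:
move_arm([
  [-5, 0, 0, 0],
  [-20, 0, 0, 0],
  [-50, 0, -5, 0],
  [-60, 0, -30, 0],
  [-80, 0, -80, 0],
  [-130, 30, -120, 0],
  [-130, 90, -120, 0],
  [-130, 150, -120, 0],
  [-130, 200, -120, 0],
  [-130, 200, -120, 0],
  [-130, 200, -120, 0],
])

```text
clock: 29.65
position: [0.4508, -0.4957, 0.3824]
ee_rot: [-3.118, -0.374, -0.0]
force: [0.4, 0.3, 0.3]
width: 0.006
```

Run:
```python
from h import *
o={}
for n in("scene","top"):
    o[n]=cv2.cvtColor(arm.get_image(n),cv2.COLOR_RGB2BGR); cv2.imwrite(f"pics/{n}12.png",o[n])
s,t=o["scene"],o["top"]
cv2.imwrite("pics/z12.png",np.hstack([cv2.resize(s[230:305,160:230],(400,428),interpolation=cv2.INTER_CUBIC),cv2.resize(t[205:280,340:410],(400,428),interpolation=cv2.INTER_CUBIC)]))
def knob(im,x,y,w,h):
    m=(im[y:y+h,x:x+w].max(2)<45).astype(np.uint8); n,l,st,ce=cv2.connectedComponentsWithStats(m); i=1+np.argmax(st[1:,4]); return ce[i]+[x,y],st[i]
a,b=knob(t,345,215,60,50),knob(s,165,235,60,45); print(a,b); X,e=tri(a[0],b[0]); print(X,e)
th=np.radians(13.7); d=X[:2]-[.5127,-.275]; print("along x mm",1000*d@[np.cos(th),np.sin(th)])
print(arm.observe()["position"])
```

```text
Traceback (most recent call last):
ValueError: attempt to get argmax of an empty sequence
```

View pics/z12.png

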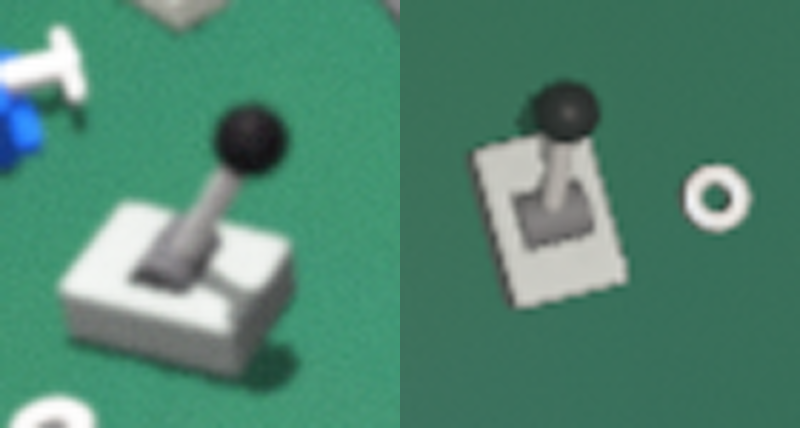

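View pics/top12.png

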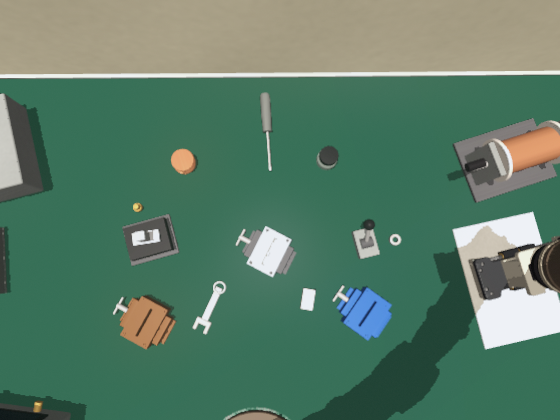

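Run:
```python
from h import *
X=plane("top",[[368.8,224.0]],.092)[0]; th=np.radians(13.7)
print(X,(X[:2]-[.514,-.2757])@[np.cos(th),np.sin(th)]*1000, tri([368.8,224.],[160+250/5.714,230+138/5.714]))
g0=cv2.imread("pics/top0.png");g1=cv2.imread("pics/top12.png")
print(cv2.phaseCorrelate(np.float64(g0[220:265,120:180].mean(2)),np.float64(g1[220:265,120:180].mean(2))))
arm.sign_off(); print(arm.observe()["clock"])
```

```text
[ 0.55194328 -0.26755173  0.092     ] 38.79358209897517 (array([ 0.55240855, -0.26641081,  0.09413635]), [np.float64(0.0008947790520133152), np.float64(0.000894779052013108)])
((0.34964959660150896, 0.5551072782514126), 0.9283453974608055)
the job is handed in; nothing more can be done
the job is handed in; nothing more can be done
```

I gauged the channel, found it full depth, returned the gauge to its stand, pushed the verdict lever fully over away from the robot, and handed the job in at about 30 s.

- **Gauging:** The probe went into the channel. It rubbed one channel wall with about 3 N of sideways force on the way down, and I corrected that by about 1 mm. The base was seated and held for about 2 s with about 10 N between gauge and housing, under the 22 N limit.
- **Reading:** The pointer tab rose from about 23 mm to 27–28 mm, so it reads about 5 mm. That suggests a channel depth near 17 mm. The spring force agreed: there was none until the probe was about 15 mm below the housing's top, then about 2.5–3 N just before seating. The camera images are coarse, so the pointer value is only good to about 1 mm, but 5 mm is far from the 15 mm a shallow channel would show.
- **Gauge on its stand:** The last picture shows it upright, within about 0.7 px (roughly 1.5 mm) of where it started.
- **Lever:** It met its stop firmly at about 7 N. Afterwards the knob measured 38.8 mm beyond the hinge, against the nominal 38 mm.
- **Last checks:** The arm ended clear of everything, and the other objects look unmoved in the last top view. One script failed when an automatic knob mask came up empty, so I measured the knob from pixels I read off the picture. Before that, the two cameras disagreed on the housing's top by about 2 mm; contact with the base put it at 42 mm.

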